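# Match the blocks under an equalising clamp

## Robot

A 6-joint arm with a two-finger parallel gripper is mounted at the origin on a cart in front of the work surface, level with it; the furniture and walls round the work are solid. World frame = base frame: x ahead of the robot, y to its left, z up, the work surface at z = 0. Lengths are in mm, angles in rad, forces in N, time in s.
With the tool pointing down it reaches from about 400 to 925 mm from the base axis. Payload 12.5 kg.
Tool frame: the origin (TCP) lies between the finger pads; the fingertips stand 19 mm ahead of it and the grasp point (between the pads) is the TCP (env.tips_ahead is the distance from the TCP to the fingertips, in mm); z points along the fingers, y is the line along which they close (so a half turn about z gives the same grasp; the last joint's range is limited). The gripper opens to 95 mm and grips with 3 to 60 N. Pads are 20 mm wide; open, the fingers measure 119 mm over their backs; the gripper's body (75 mm by 180 mm) begins 59 mm behind the grasp point.
Start: joints at [1.067, 0.491, 1.559, -0, 1.092, -0.106], TCP at [242.104, 576.221, 233.661] pointing down, gripper open.
Joint ranges: [-3.1, 3.1], [-0.84, 2.19], [0.05, 2.79], [-1.13, 4.28], [0.06, 2.93], [-2.69, 2.69]. Speed limits (rad/s): [2.22, 2.22, 2.79, 3.14, 3.14, 3.14].

## Interface

Orientations are given as [roll, pitch, yaw] about the fixed x, y, z axes, in that order (R = Rz(yaw) Ry(pitch) Rx(roll)).
In Python, from cell import env gives the robot as it stands.
- The arm moves only by the shell command python3 -m crank 'ROWS'. ROWS is JSON, a list of rows, each a list of 5 numbers: the shift along the tool's x, y, z in mm, then the turn about the tool's z in degrees, then the finger opening in mm, from 0 to 95.1. In form: [[dx, dy, dz, yaw, grip], ...]. A call has 1 to 10 rows; each row is the pose to reach, as a shift and turn from the pose commanded when the call began, along the tool's axes at that moment; what a row does not reach only later rows make up. A row lasts 1/12 s, in which the tool goes at most 41.7 mm and 7.16 degrees, less where a joint would pass 70% of its speed; a pose out of reach is approached as far as the arm can. A call with a gripper value outside its range is refused whole. The fingers move at their own pace and stop on an object; the grip force is fixed at half the most. Time passes only in rows, so rows that repeat a pose let the fingers close. It gives the time, the measured TCP pose, the force, the opening and the grip force at its end, in the units of the state.
- env.state(): the state, without advancing time (a new reading comes with each control period).
- env.read_camera(name): name is "scene" or "top"; returns a dict with "img" (480x640x3 uint8, blue, green, red), "K" (3x3 intrinsics, pixels), "pose" (4x4, takes a point from camera to world coordinates). Camera axes: x right, y down, z forward; pixel columns grow to the right and rows downward; lengths in mm; the calibration is good to about 2 mm. A picture is of the moment at which its call begins. There is no depth.
- env.job_done(): hands the job in; it is judged then, once.
The state is a dict: "t": time; "joints": joint angles; "qvel": joint speeds; "tau": joint torques, N m; "eef_pos": TCP position; "tcp_rot": TCP orientation; "ft_force": force on the tool from outside, world axes, zero at the start; "moment": the same for the moment, N m; "opening": opening from 0.0 (shut) to 1.0 (fully open); "grip_force": force on a finger pad.
Only numpy, scipy, OpenCV 4.12 (cv2) and the standard library are available. Lean on these libraries where they do the work, as an engineer would, in place of code of your own. Each camera call takes 0.05 s, during which the arm holds its last target. There are 200 camera calls.

## Task

The rocker bar of the green clamping fixture sits crooked because one bay holds a plain dark block and the other a lower slotted block. Swing the clamp arm up until it stays, take the slotted block out and stand it flat on the bench close beside its twin (no more than about two fingers' width between them), then slide the second plain block fully home against the back stop of the free bay, and finally swing the arm down so that the bar rests level on the matched pair. Leave the other tools on the bench where they lie.

Things in the scene. Friction and masses are not known exactly. Their poses are not given: they have to be found in the camera images.
- fixture: two-bay clamping fixture, fixed. Origin on the bench under its clamp hinge; x to its back, y to its left, front at -x. Base plate 12 mm thick, x -205..40, y -103..103 mm. Back stop 20 mm high, front face at x = -70. Two bays, centre lines at y = +52 and -52, each 58 mm wide between guides (10 mm wide, 8 mm high) from the stop to x = -127, their last 14 mm flared; bare plate in front
- bay_left (a point): point on the plate (12 mm above the bench) under the centre of a plain block that is fully home in the left (+y) bay, 28 mm in front of the back stop; axes as the fixture
- bay_right (a point): the same point of the right (-y) bay
- clamp_hinge (a point): middle of the clamp arm's hinge pin, 90 mm above the bench; the pin lies along the fixture's y
- clamp_arm (a joint): angle of the green clamp arm, rad: 0 = level, pointing to the fixture's front, as on two plain blocks; grows as its front swings up; 1.57 = stop, upright. About 5 N at the T-handle lifts it. Stiff hinge: above 1.3 it stays up when let go, below 0.9 it sinks shut by its weight. At the start it lies crooked on two unlike blocks, near -0.055
- t_handle (a point): middle of the T-handle on the front end of the clamp arm, 190 mm from the hinge pin in line with the arm (so 90 mm above the bench when the arm is level). A round cross bar, parallel to the fixture's y; on each side of the middle a black sleeve 15 mm in diameter, from 12 to 60 mm out, free all round; the stem behind the middle is 12 mm thick
- rocker (a joint): tilt of the aluminium rocker bar, rad, 0 = level; 124 mm long, it hangs in the arm 98 mm from the hinge and swings freely about the arm's length, a brass foot over each bay; level only on equally high blocks, about 0.13 off with a plain and a slotted one
- plain_in_centre (a point): dark plain packing block, 56 mm long (x), 50 wide (y), 44 high, about 0.85 kg; point at its centre, half-way up. This one stands in one of the two bays at the start (left or right) and may stay there
- plain_out_centre (a point): dark plain packing block, 56 mm long (x), 50 wide (y), 44 high, about 0.85 kg; point at its centre, half-way up. This one stands on the bench outside the fixture, to the left or to the right of the timber
- slotted_in_centre (a point): light grey slotted guide block, 60 mm long (x), 36 wide (y), 30 high, slot 14 wide and 12 deep along the middle of its top, about 0.36 kg; point at its centre, half-way up. This one stands at the start in the bay where it does not belong, next to the plain block, its length along the bay
- slotted_out_centre (a point): light grey slotted guide block, 60 mm long (x), 36 wide (y), 30 high, slot 14 wide and 12 deep along the middle of its top, about 0.36 kg; point at its centre, half-way up. This one stands on the bench outside the fixture; if it stands left of the timber (y > 0) the bench is free for 110 mm from its centre on its robot side (-x), if right of the timber (y < 0) it is free for 110 mm to its left (+y)
- wood_block: brown timber lying fixed on the bench between the fixture and the right-hand side, 400 mm long, 101 mm wide, 84 mm high, from about x = 0.23, y = 0.02 to x = 0.62, y = -0.07 m along its middle; carry things over it
- scriber: bystander: scriber with a red handle, 32x116x12 mm, lying loose on the bench
- notched_bar: bystander: brown notched key bar, 64x162x11 mm, lying loose on the bench
- square_tube_offcut: bystander: grey offcut of square tube, 58x34x14 mm, lying loose on the bench
- clamp_strap: bystander: tan clamp strap with two holes, 76x27x14 mm, lying loose on the bench
- plain_in: the same block as plain_in_centre; origin in the middle of its underside, its axes not along its edges
- plain_out: the same block as plain_out_centre; origin in the middle of its underside, its axes not along its edges
- rocker_feet: the two brass feet (24 mm discs, 52 mm either side) fixed to the rocker bar; origin on its pivot, 14 mm above their undersides
Not all that is in view belongs to the job. What is shaped like the part that bears slotted_in_centre but purple is not meant.

How it is judged:
By the outcome, as a careful person would: the job done as asked, in the order asked, and still so for the second after the job is handed in, with the robot touching nothing.
It also fails if it takes over 72 s, if anything falls off the work surface, if the arm or the gripper's body presses on something with over 40 N, if the wrist force passes 120 N, or if a joint passes its speed limit or range.

## Working session

There is one attempt and no reset: what is moved stays moved. The work goes in short steps, Python scripts to look and compute and a shell command to move; the robot and the scene stay as the last step left them, time stands still between calls to the robot, and variables do not carry over. Pictures are saved under pics/ and viewed, at most 12 in all, crops included, and the job is handed in when it is done.

```bash
ls; mkdir -p pics; cat > h.py <<'E'
from cell import env
import numpy as np, cv2
def snap(n,f):
    c=env.read_camera(n); cv2.imwrite('pics/'+f,c['img']); np.savez('pics/'+f+'.npz',K=c['K'],pose=c['pose']); return c
def ray(f,uv,z):
    d=np.load('pics/'+f+'.npz'); K,P=d['K'],d['pose']
    out=[]
    for (u,v) in uv:
        r=P[:3,:3]@np.linalg.solve(K,[u,v,1]); o=P[:3,3]; out.append((o+r*(z-o[2])/r[2])[:3])
    return np.array(out)
def proj(f,X):
    d=np.load('pics/'+f+'.npz'); K,P=d['K'],d['pose']
    p=(np.asarray(X,float)-P[:3,3])@P[:3,:3]@K.T
    return p[:,:2]/p[:,2:]
E
python3 - <<'E'
from h import *
snap('top','top0.png');snap('scene','scene0.png')
for f in('top0.png','scene0.png'):
    d=np.load('pics/'+f+'.npz');print(d['K'].round(1),d['pose'].round(2))
s=env.state();print({k:np.round(v,3) for k,v in s.items()})
E
```

```text
pics
[[464.9   0.  322.4]
 [  0.  464.9 236.7]
 [  0.    0.    1. ]] [[-0.00000e+00 -1.00000e+00  7.00000e-02  4.48930e+02]
 [-1.00000e+00  0.00000e+00 -0.00000e+00  1.50300e+02]
 [ 0.00000e+00 -7.00000e-02 -1.00000e+00  1.34464e+03]
 [ 0.00000e+00  0.00000e+00  0.00000e+00  1.00000e+00]]
[[468.2   0.  312.9]
 [  0.  468.2 236.1]
 [  0.    0.    1. ]] [[ 5.4000e-01 -6.0000e-01  6.0000e-01 -8.9230e+01]
 [-8.4000e-01 -3.9000e-01  3.7000e-01 -2.6948e+02]
 [ 1.0000e-02 -7.0000e-01 -7.1000e-01  8.3759e+02]
 [ 0.0000e+00  0.0000e+00  0.0000e+00  1.0000e+00]]
{'t': np.float64(0.1), 'joints': array([ 1.067,  0.491,  1.559, -0.   ,  1.092, -0.106]), 'qvel': array([-0.002,  0.001, -0.002,  0.001, -0.001, -0.001]), 'tau': array([ 2.0000e-03, -6.1363e+01, -2.5861e+01,  6.9000e-02,  4.7000e-02,
       -0.0000e+00]), 'eef_pos': array([242.003, 576.029, 233.129]), 'tcp_rot': array([-3.141, -0.   ,  2.744]), 'ft_force': array([ 0.649,  0.375, -0.443]), 'moment': array([ 0.022,  0.013, -0.034]), 'grip_force': np.float64(0.0), 'opening': np.float64(1.001)}
```

View pics/top0.png

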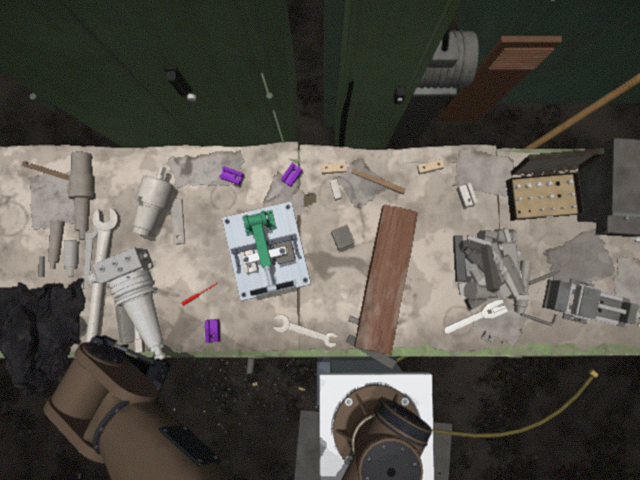

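View pics/scene0.png

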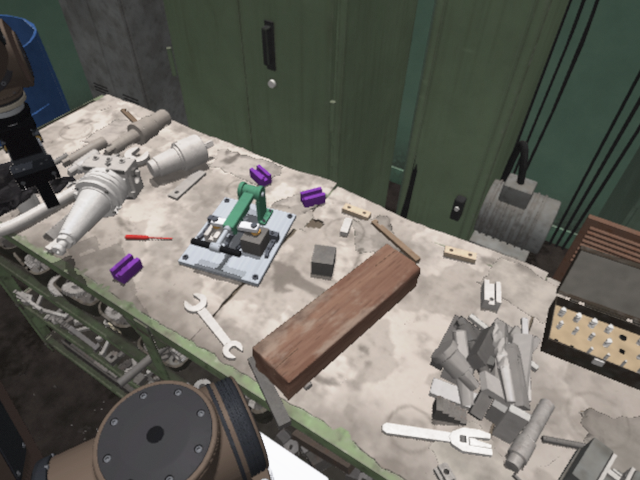

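```bash
python3 - <<'E'
from h import *
t=cv2.imread('pics/top0.png');s=cv2.imread('pics/scene0.png')
def cr(i,x,y,w,h,W,H): return cv2.resize(i[y:y+h,x:x+w],(W,H),interpolation=cv2.INTER_CUBIC)
a=np.hstack([cr(t,215,195,100,110,400,440),cr(s,175,175,125,115,400,440)])
b=np.hstack([cr(t,325,170,40,25,200,160),cr(t,325,220,40,35,200,160),cr(t,445,175,40,35,200,160),cr(s,470,270,40,40,200,160)])
cv2.imwrite('pics/c1.png',np.vstack([a,b]))
f='top0.png'
print('plain_out',ray(f,[(343,237)],44),'slot_out',ray(f,[(467,195)],30))
E
```

```text
plain_out [[539.04002946  91.14440316  44.        ]] slot_out [[ 658.8724129  -264.12001423   30.        ]]
```

View pics/c1.png

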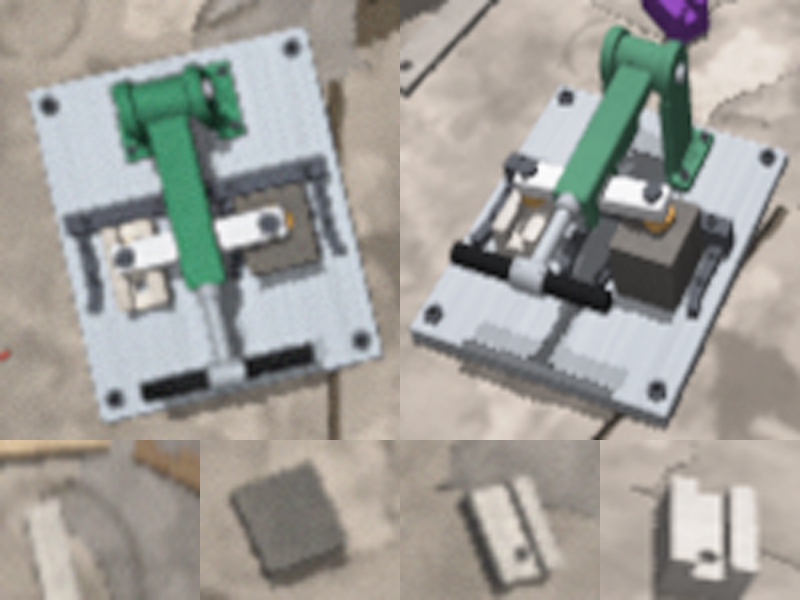

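```bash
cat > fit.py <<'E'
from h import *
from scipy.optimize import least_squares
def fit(obs,P,x0,z):  # obs: list (file, uv, idx)
    P=np.array(P,float)
    def W(p):
        c,s=np.cos(p[2]),np.sin(p[2]); return np.c_[P@np.array([[c,s],[-s,c]])+p[:2],np.full(len(P),z)]
    r=least_squares(lambda p:np.concatenate([(proj(f,W(p)[idx])-np.array(uv)).ravel() for f,uv,idx in obs]),x0,x_scale=[10,10,.1])
    return r.x,r.fun.reshape(-1,2)
E
python3 - <<'E'
from fit import *
T,S='top0.png','scene0.png'
pl=[(40,103),(40,-103),(-205,-103),(-205,103)]
t=[(222.5,218),(290.75,202.5),(310.25,283),(241.25,300)]
s=[(225.6,198),(295.3,215),(260.9,283.5),(179,262.6)]
for o in([(T,t,range(4))],[(S,s,range(4))],[(T,t,range(4)),(S,s,range(4))]):
    p,e=fit(o,pl,[550,300,.2],12);print('fix',p.round(3),e.round(1).tolist())
x,y,a=p;R=np.array([[np.cos(a),-np.sin(a)],[np.sin(a),np.cos(a)]])
for n,q in dict(bayL=(-98,52),bayR=(-98,-52),h=(-190,0)).items(): print(n,(R@q+[x,y]).round(1))
# segment blocks
for f,(x0,y0,x1,y1),m in((T,(325,220,365,255),'d'),(T,(445,175,485,215),'l'),(T,(325,170,345,205),'l')):
    g=cv2.imread('pics/'+f)[y0:y1,x0:x1].astype(int)
    hs=cv2.cvtColor(g.astype(np.uint8),cv2.COLOR_BGR2GRAY)
    print(f,m);print('\n'.join(' '.join('%3d'%v for v in r[::1]) for r in hs)) if m!='x' and x0!=325 or y0==220 else 0
E
```

```text
fix [5.83257e+02 3.29282e+02 2.33000e-01] [[-0.8, -0.3], [0.6, -1.5], [0.8, 0.9], [-0.6, 0.9]]
fix [5.80727e+02 3.26481e+02 2.52000e-01] [[-1.1, -0.6], [1.6, -1.0], [-0.2, 1.0], [-0.2, -0.0]]
fix [5.82362e+02 3.28063e+02 2.43000e-01] [[-0.4, 0.3], [0.8, -1.5], [1.9, 0.6], [0.6, 1.4], [-0.9, -1.3], [1.5, -1.3], [-1.3, 0.3], [-0.7, -1.2]]
bayL [474.7 354.9]
bayR [499.8 254. ]
h [398.  282.3]
top0.png d
158 162 158 157 158 161 164 160 161 157 156 156 153 157 172 176 177 176 176 177 179 178 182 181 181 171 161 163 159 167 174 178 183 187 182 171 150 136 141 160
155 158 159 160 158 161 164 159 158 159 155 157 148 156 170 175 174 178 177 180 183 179 184 178 178 168 167 163 162 166 172 180 187 187 184 174 159 136 140 152
158 162 160 161 160 163 163 163 160 153 154 153 152 159 173 175 177 180 178 186 186 181 183 182 184 177 172 169 168 166 173 182 185 187 190 184 171 149 140 154
161 164 169 164 167 164 169 159 160 158 155 152 156 161 173 178 178 182 182 184 184 179 184 188 192 184 178 177 175 173 175 179 183 185 188 186 178 156 148 151
165 165 165 167 167 167 170 170 164 162 158 158 155 162 
[... 10625 characters left out ...]
7 172 164 166 164 160 163 161 160 162 160 163 159
155 156 153 155 154 151 146 147 149 147 147 149 146 148 150 147 161 162 167 164 167 169 170 168 163 160 168 164 169 167 165 160 165 160 162 157 160 161 162 160
158 153 151 155 150 153 152 148 147 152 149 149 151 152 149 150 160 163 166 165 167 167 166 167 161 161 165 167 168 165 167 168 160 164 162 163 159 160 159 158
156 155 154 155 154 151 149 154 151 151 156 153 153 151 152 151 155 157 158 164 170 171 168 163 164 160 169 170 169 173 170 165 168 161 166 162 161 162 161 165
159 160 157 151 153 156 154 154 154 152 151 154 155 149 149 147 151 157 161 161 170 167 163 163 165 163 167 169 174 170 171 168 166 165 162 162 162 162 162 163
top0.png l
```

```bash
cat >> fit.py <<'E'
def silh(f,box,zr,dims,x0,thr=140,up=8):
    x,y,X,Y=box; g=cv2.cvtColor(cv2.imread('pics/'+f),cv2.COLOR_BGR2GRAY)[y:Y,x:X]
    m=(cv2.resize(g,None,fx=up,fy=up,interpolation=cv2.INTER_CUBIC)<thr).astype(np.uint8)
    n,l,st,_=cv2.connectedComponentsWithStats(m); m=(l==1+np.argmax(st[1:,4])).astype(np.uint8)
    from scipy.optimize import minimize
    h=np.array(dims)/2
    def cost(p):
        c,s=np.cos(p[2]),np.sin(p[2])
        P=np.array([[p[0]+c*a-s*b,p[1]+s*a+c*b,z] for a in(-h[0],h[0]) for b in(-h[1],h[1]) for z in zr])
        uv=((proj(f,P)-[x,y]+.5)*up-.5)
        im=np.zeros_like(m);cv2.fillConvexPoly(im,cv2.convexHull(np.round(uv*16).astype(np.int32)),1,shift=4)
        return (im!=m).sum()/up**2
    r=minimize(cost,x0,method='Nelder-Mead',options=dict(initial_simplex=np.array(x0)+np.array([[0,0,0],[8,0,0],[0,8,0],[0,0,.15]])))
    return r.x,r.fun
def mv(x,y,z,psi=None,p=None):
    """shift along tool axes + turn deg from current measured pose"""
    s=env.state();p=np.array(s['eef_pos']) if p is None else p;y0=s['tcp_rot'][2]
    d=np.array([x,y,z])-p;c,q=np.cos(y0),np.sin(y0)
    t=0 if psi is None else -np.degrees((psi-y0+np.pi)%(2*np.pi)-np.pi)
    return np.round([d[0]*c+d[1]*q,d[0]*q-d[1]*c,-d[2],t],1)
def W(F,a,b): 
    x,y,t=F; return np.array([x+a*np.cos(t)-b*np.sin(t),y+a*np.sin(t)+b*np.cos(t)])
E
python3 - <<'E'
from fit import *
T,S='top0.png','scene0.png'
print('handle mid',ray(T,[(250.5,293),(293.75,283.75),(272.1,288.4)],80).round(1))
for a in (1.1,-.47,.3): print(silh(T,(325,218,365,256),(0,44),(56,50),[539,91,a]))
for a in (1.1,-.47): print(silh(S,(300,235,345,285),(0,44),(56,50),[539,91,a]))
c=[(30,18),(30,-18),(-30,-18),(-30,18)]
print(fit([(T,[(470.8,182.3),(459,185.5),(465.3,205.8)],[1,0,3])],c,[659,-264,.3],30))
F=(582.4,328.1,.243)
print('above handle',W(F,-190,-36),mv(*W(F,-190,-36),160,.243+np.pi/2))
E
```

```text
handle mid [[385.7 343.9  80. ]
 [410.1 227.   80. ]
 [397.8 285.5  80. ]]
(array([5.35335697e+02, 9.15785437e+01, 3.86023550e-01]), np.float64(70.515625))
(array([5.38244210e+02, 9.28651826e+01, 3.81242062e-01]), np.float64(67.625))
(array([5.37708489e+02, 9.26208044e+01, 3.76933474e-01]), np.float64(68.203125))
(array([5.33842626e+02, 8.91379788e+01, 4.01527405e-01]), np.float64(62.03125))
(array([5.32113731e+02, 8.83514188e+01, 4.00520164e-01]), np.float64(61.640625))
(array([ 6.61932889e+02, -2.67318677e+02,  2.80383609e-01]), array([[ 0.13647812, -0.0988702 ],
       [-0.0760487 ,  0.19209657],
       [-0.06017205, -0.09295892]]))
above handle [406.64426595 247.44070451] [-279.1 -239.2   73.1   53.3]
```

```bash
python3 -m crank '[[-140,-120,30,27,95],[-279,-239,70,53,60],[-279,-239,70,53,60],[-279,-239,70,53,60],[-279,-239,70,53,60],[-279,-239,70,53,60],[-279,-239,70,53,60],[-279,-239,70,53,60],[-279,-239,70,53,60],[-279,-239,70,53,60]]'; python3 - <<'E'
from fit import *
snap('top','top1.png');snap('scene','scene1.png')
t=cv2.imread('pics/top1.png')[190:310,210:320];s=cv2.imread('pics/scene1.png')[160:290,170:290]
cv2.imwrite('pics/c2.png',np.hstack([cv2.resize(t,(400,436),interpolation=2),cv2.resize(s,(400,436),interpolation=2)]))
F=(582.4,329.5,.238)
print(mv(*W(F,-190,-36),80,.238+np.pi/2))
E
```

```text
t: 0.93
eef_pos: [408.6, 242.9, 162.4]
tcp_rot: [-3.14, 0.001, 1.814]
ft_force: [0.2, 0.1, 0.0]
opening: 0.63
grip_force: 0.0
[ 3.3 -0.2 83.3  0.4]
```

View pics/c2.png

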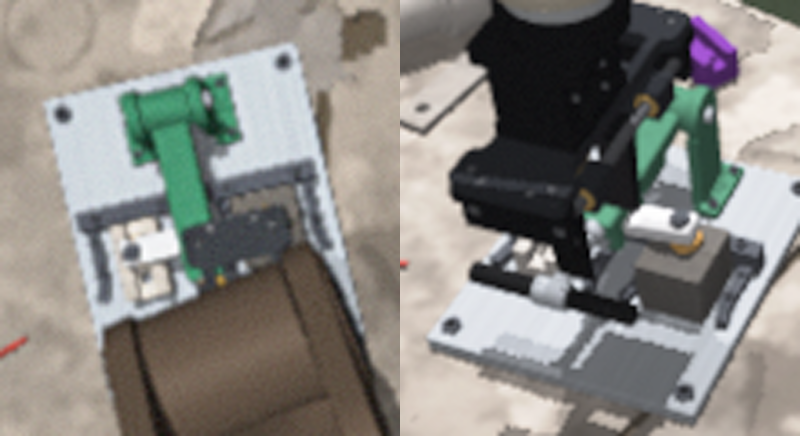

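```bash
python3 -m crank '[[3,0,30,0,60],[3,0,60,0,60],[3,0,82,0,60],[3,0,82,0,60],[3,0,82,0,10],[3,0,82,0,10],[3,0,82,0,10],[3,0,82,0,10],[3,0,82,0,10],[3,0,82,0,10]]'; python3 - <<'E'
from fit import *
s=env.state();print(s['eef_pos'],s['ft_force'],s['opening']*95,s['moment'])
snap('scene','scene2.png')
i=cv2.imread('pics/scene2.png')[160:290,170:290]
cv2.imwrite('pics/c3.png',cv2.resize(i,(480,520),interpolation=2))
E
```

```text
t: 1.87
eef_pos: [406.2, 250.8, 82.3]
tcp_rot: [3.14, -0.0, 1.819]
ft_force: [-0.3, -0.2, -0.3]
opening: 0.267
grip_force: 0.0
[406.18159289 250.82910852  82.29471367] [-0.27942382 -0.19250892 -0.29648789] 25.37172181258724 [-0.04511162  0.03186311  0.0482505 ]
```

View pics/c3.png

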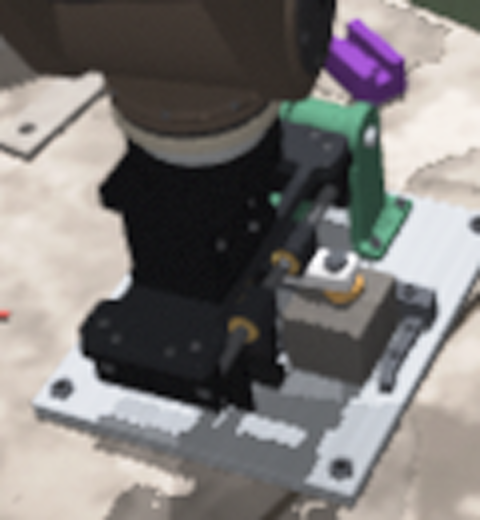

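```bash
python3 -m crank '[[0,0,0,0,5],[0,0,0,0,5],[0,0,0,0,5],[0,0,0,0,5],[0,0,0,0,5],[0,0,0,0,5]]'; python3 - <<'E'
from fit import *
s=env.state();c=np.array(s['eef_pos']);print(s['ft_force'],s['opening']*95)
# arc in tool frame: tool y = fixture x, tool z down
for a in np.linspace(-.04,1.53,17): print(round(a,2),round(190*(1-np.cos(a))-.2,0),round(-190*np.sin(a)-7.6,0))
E
```

```text
t: 2.42
eef_pos: [407.3, 251.1, 82.1]
tcp_rot: [3.139, -0.001, 1.818]
ft_force: [4.9, 1.1, 2.0]
opening: 0.15
grip_force: 30.0
[4.87096434 1.05663701 2.04473349] 14.247587263367123
-0.04 -0.0 -0.0
0.06 0.0 -19.0
0.16 2.0 -37.0
0.25 6.0 -55.0
0.35 11.0 -73.0
0.45 19.0 -90.0
0.55 28.0 -107.0
0.65 38.0 -122.0
0.74 50.0 -136.0
0.84 63.0 -149.0
0.94 78.0 -161.0
1.04 94.0 -171.0
1.14 110.0 -180.0
1.24 127.0 -187.0
1.33 145.0 -192.0
1.43 163.0 -196.0
1.53 182.0 -197.0
```

```bash
python3 -m crank '[[0,0,-20,0,5],[0,2,-38,0,5],[0,6,-56,0,5],[0,11,-74,0,5],[0,19,-91,0,5],[0,28,-108,0,5],[0,38,-123,0,5],[0,50,-137,0,5]]'
```

```text
t: 3.08
eef_pos: [452.6, 261.7, 218.6]
tcp_rot: [-3.135, 0.002, 1.819]
ft_force: [-6.6, -8.1, -2.9]
opening: 0.15
grip_force: 30.0
```

```bash
python3 -m crank '[[0,13,-13,0,5],[0,28,-25,0,5],[0,44,-35,0,5],[0,60,-44,0,5],[0,77,-51,0,5],[0,95,-56,0,5],[0,113,-60,0,5],[0,124,-61,0,5],[0,124,-61,0,5]]'; python3 -c "
from fit import *
snap('scene','scene3.png');snap('top','top3.png')"
```

```text
t: 3.83
eef_pos: [576.5, 292.5, 280.6]
tcp_rot: [3.141, 0.002, 1.818]
ft_force: [1.2, -6.6, 10.1]
opening: 0.151
grip_force: 30.0
```

```bash
python3 -m crank '[[0,0,0,0,50],[0,0,0,0,50],[0,0,0,0,50],[0,0,0,0,50],[0,0,0,0,50],[0,0,-20,0,50],[0,0,-45,0,50],[0,-20,-45,0,50],[0,-60,-45,0,50],[0,-100,-45,0,50]]'; python3 - <<'E'
from fit import *
snap('scene','scene4.png');snap('top','top4.png')
t=cv2.imread('pics/top4.png')[190:310,210:320];s=cv2.imread('pics/scene4.png')[140:290,170:300]
cv2.imwrite('pics/c4.png',np.hstack([cv2.resize(t,(400,436),interpolation=2),cv2.resize(s,(400,461),interpolation=2)[:436]]))
print(env.state()['eef_pos'])
E
```

```text
t: 4.77
eef_pos: [476.7, 268.5, 323.9]
tcp_rot: [-3.141, -0.0, 1.818]
ft_force: [-0.4, 0.2, -0.3]
opening: 0.526
grip_force: 0.0
[473.00072746 267.89398341 324.9385112 ]
```

View pics/c4.png

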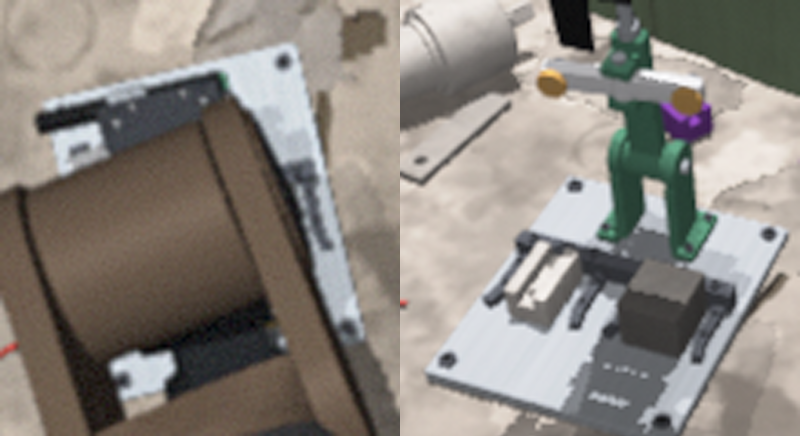

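```bash
python3 - <<'E'
from fit import *
S='scene4.png'
c=[(30,18),(30,-18),(-30,-18),(-30,18)]
p,e=fit([(S,[(213.2,218.1),(229.1,222.7),(218.1,237.6),(204.1,231.1)],[0,1,2,3])],c,[480,350,.24],42);print(p,e.round(1).tolist())
F=(582.4,329.5,.24)
cx,sx=np.cos(.24),np.sin(.24);d=p[:2]-F[:2];print('in fixture',cx*d[0]+sx*d[1],-sx*d[0]+cx*d[1])
for xf in(-100,):
  for z in (150,44): print(W(F,xf,52),mv(*W(F,xf,52),z,.24))
E
```

```text
[4.73062324e+02 3.55999656e+02 2.46145403e-01] [[1.9, -0.6], [-0.7, -1.9], [-0.7, -0.3], [-0.4, 2.7]]
in fixture -99.90479898140453 51.72997481083276
[472.90566594 356.23931205] [ 85.6  21.7 174.9  90.5]
[472.90566594 356.23931205] [ 85.6  21.7 280.9  90.5]
```

```bash
python3 -m crank '[[30,8,0,7,58],[60,16,0,14,58],[86,22,0,21,58],[86,22,0,28,58],[86,22,0,35,58],[86,22,10,42,58],[86,22,30,49,58],[86,22,50,56,58],[86,22,75,63,58],[86,22,100,70,58]]'; python3 -m crank '[[0,0,10,7,58],[0,0,25,14,58],[0,0,50,20.5,58],[0,0,70,20.5,58],[0,0,70,20.5,58],[0,0,70,20.5,58]]'; python3 -c "
from fit import *
print(mv(472.9,356.2,43,.24))"
```

```text
t: 5.7
eef_pos: [478.2, 357.9, 223.9]
tcp_rot: [-3.142, -0.001, 0.591]
ft_force: [0.8, 0.6, 0.3]
opening: 0.609
grip_force: 0.0
t: 6.2
eef_pos: [478.0, 357.7, 154.2]
tcp_rot: [3.141, 0.002, 0.24]
ft_force: [0.5, 0.6, 0.1]
opening: 0.61
grip_force: 0.0
[ -5.3   0.3 111.2   0. ]
```

```bash
python3 -m crank '[[-5,0,35,0,58],[-5,0,70,0,58],[-5,0,95,0,58],[-5,0,110,0,58],[-5,0,110,0,58],[-5,0,110,0,25],[-5,0,110,0,25],[-5,0,110,0,25],[-5,0,110,0,25],[-5,0,110,0,25]]'; python3 -m crank '[[0,0,0,0,25],[0,0,0,0,25],[0,0,0,0,25],[0,0,0,0,25]]'
```

```text
t: 7.03
eef_pos: [473.7, 357.0, 46.2]
tcp_rot: [-3.141, -0.003, 0.239]
ft_force: [-0.6, 0.7, 7.9]
opening: 0.376
grip_force: 30.0
t: 7.37
eef_pos: [473.7, 357.0, 46.2]
tcp_rot: [-3.141, -0.003, 0.239]
ft_force: [-0.9, 0.1, 8.8]
opening: 0.376
grip_force: 30.0
```

```bash
python3 -m crank '[[0,0,-15,0,25],[0,0,-45,0,25],[0,0,-85,0,25],[0,0,-120,0,25],[0,0,-120,0,25]]'; python3 - <<'E'
from fit import *
T,S='top0.png','scene0.png'
c=np.array([(30,18),(30,-18),(-30,-18),(-30,18)])
p=(661.9,-267.3,.28)
print(proj(S,[[*W(p,*q),30] for q in c]).round(1))
s=[(484.4,279.5),(501.4,282.5),(500.4,303.75),(483.6,300)]
print(fit([(S,s,[0,1,2,3])],c,p,30)); print(fit([(S,s,[0,1,2,3]),(T,[(470.8,182.3),(459,185.5),(465.3,205.8)],[1,0,3])],c,p,30))
E
```

```text
t: 7.78
eef_pos: [475.0, 357.7, 171.5]
tcp_rot: [-3.139, -0.01, 0.239]
ft_force: [0.8, 0.3, -3.4]
opening: 0.377
grip_force: 30.0
[[484.6 277. ]
 [501.3 280.7]
 [501.  301.6]
 [483.7 297.7]]
(array([ 6.55702252e+02, -2.68772032e+02,  2.77163688e-01]), array([[ 0.04163419, -0.40265751],
       [-0.22162408,  0.29377896],
       [ 0.39033071,  0.16525174],
       [-0.21843263, -0.07651156]]))
(array([ 6.58448063e+02, -2.68315437e+02,  2.73057694e-01]), array([[ 0.29054089, -1.3040999 ],
       [-0.00158054, -0.57040634],
       [ 0.50020576, -0.79817373],
       [-0.07567016, -1.07936008],
       [ 0.6038946 ,  1.12894357],
       [ 0.36202457,  1.33340329],
       [ 0.23297775,  1.09766715]]))
```

```bash
python3 - <<'E'
from fit import *
tw=(658.5,-268.3,.275);t=W(tw,0,58);print(t,mv(*t,171,.275))
E
```

```text
[ 642.75027766 -212.47933854] [ 2.770e+01  5.937e+02  5.000e-01 -2.000e+00]
```

```bash
python3 -m crank '[[1,20,0,0,25],[3,55,0,0,25],[5,95,0,0,25],[7,135,0,-1,25],[9,175,0,-1,25],[10,215,0,-1,25],[12,255,0,-1,25],[14,295,0,-1,25],[16,335,0,-2,25],[18,375,0,-2,25]]'; python3 -m crank '[[2,40,0,0,25],[4,80,0,0,25],[6,120,0,0,25],[8,160,0,0,25],[9,190,0,0,25],[10,210,0,0,25],[10,219,0,0,25],[10,219,0,0,25],[10,219,0,0,25]]'; python3 - <<'E'
from fit import *
tw=(658.5,-268.3,.275);t=W(tw,0,58);print(mv(*t,34.5,.275),env.state()['opening']*95)
snap('scene','scene5.png');snap('top','top5.png')
s=cv2.imread('pics/scene5.png')[180:330,400:560];t=cv2.imread('pics/top5.png')[130:250,380:508]
cv2.imwrite('pics/c5.png',np.hstack([cv2.resize(t,(400,375),interpolation=2),cv2.resize(s,(400,375),interpolation=2)]))
E
```

```text
t: 8.62
eef_pos: [579.3, -5.6, 164.2]
tcp_rot: [-3.141, 0.001, 0.275]
ft_force: [0.2, 0.1, -3.6]
opening: 0.376
grip_force: 30.0
t: 9.37
eef_pos: [647.8, -211.1, 163.9]
tcp_rot: [-3.14, 0.001, 0.274]
ft_force: [-0.5, 0.1, -4.8]
opening: 0.377
grip_force: 30.0
[-5.200e+00 -0.000e+00  1.294e+02 -1.000e-01] 35.84517716879442
```

View pics/c5.png

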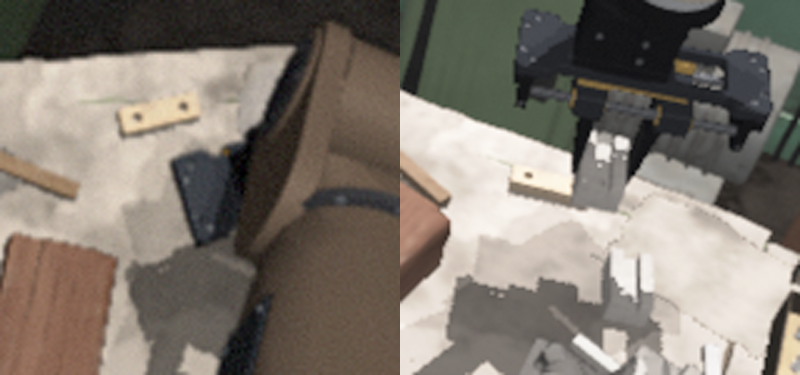

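```bash
python3 -m crank '[[-4,0,35,0,25],[-4,0,70,0,25],[-4,0,100,0,25],[-4,0,118,0,25],[-4,0,124,0,25],[-4,0,127,0,25],[-4,0,127,0,25],[-4,0,127,0,25]]'
```

```text
t: 10.13
eef_pos: [645.3, -212.6, 39.2]
tcp_rot: [3.14, -0.002, 0.275]
ft_force: [0.1, -0.0, -4.4]
opening: 0.376
grip_force: 30.0
```

```bash
python3 -m crank '[[0,0,2,0,25],[0,0,4,0,25],[0,0,5,0,25],[0,0,5,0,25]]'
```

```text
t: 10.47
eef_pos: [644.9, -212.9, 34.2]
tcp_rot: [3.141, -0.001, 0.274]
ft_force: [-2.2, 1.6, 6.3]
opening: 0.378
grip_force: 30.0
```

```bash
python3 -m crank '[[0,0,0,0,46],[0,0,0,0,46],[0,0,0,0,46],[0,0,-8,0,46],[0,0,-25,0,46],[0,0,-55,0,46],[0,0,-90,0,60],[0,0,-125,0,70],[0,-30,-130,0,75],[0,-60,-130,0,75]]'; python3 - <<'E'
from fit import *
print(mv(536,91,150,.385))
snap('scene','scene6.png');snap('top','top6.png')
s=cv2.imread('pics/scene6.png')[250:330,440:540];
t=cv2.imread('pics/top6.png')[150:230,420:520]
cv2.imwrite('pics/c6.png',np.hstack([cv2.resize(t,(400,320),interpolation=2),cv2.resize(s,(400,320),interpolation=2)]))
E
```

```text
t: 11.3
eef_pos: [629.1, -155.8, 166.1]
tcp_rot: [3.138, -0.005, 0.272]
ft_force: [-0.5, 0.6, -0.7]
opening: 0.708
grip_force: 0.0
[ -23.4 -262.7   16.1   -6.5]
```

View pics/c6.png

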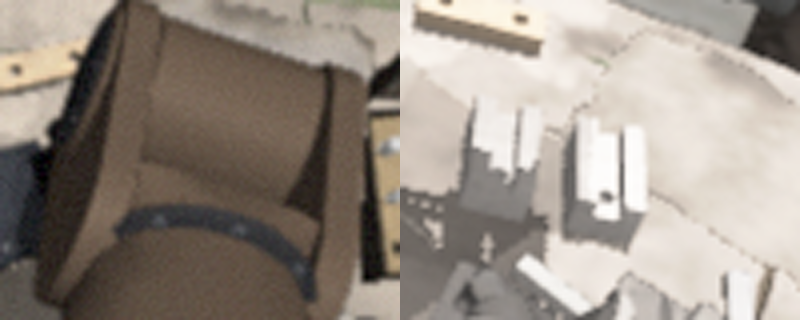

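```bash
python3 -m crank '[[-4,-40,0,-1,75],[-8,-80,0,-2,75],[-11,-120,0,-4,75],[-15,-160,0,-5,75],[-18,-200,0,-6,75],[-21,-235,0,-6,75],[-23,-255,10,-6,75],[-23,-263,16,-6,75],[-23,-263,16,-6,75],[-23,-263,16,-6,75]]'; python3 - <<'E'
from fit import *
print(mv(536,91,36,.385))
snap('scene','scene7.png')
s=cv2.imread('pics/scene7.png')[190:320,260:390]
cv2.imwrite('pics/c7.png',cv2.resize(s,(520,520),interpolation=2))
E
```

```text
t: 12.23
eef_pos: [535.5, 91.4, 146.6]
tcp_rot: [3.142, 0.0, 0.379]
ft_force: [0.7, -0.5, 0.6]
opening: 0.791
grip_force: 0.0
[  0.4   0.5 110.6  -0.3]
```

View pics/c7.png

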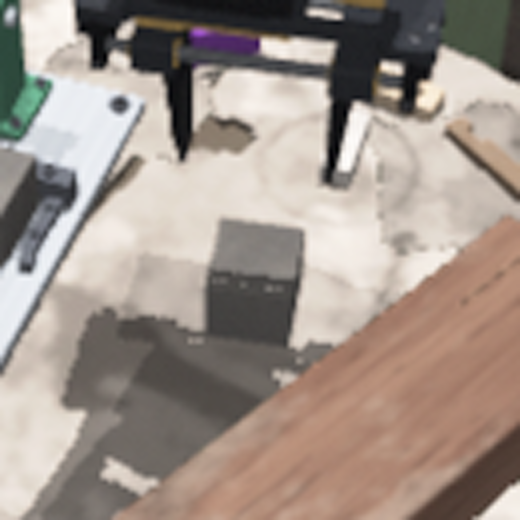

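```bash
python3 -m crank '[[0,0,35,0,75],[0,0,70,0,75],[0,0,95,0,75],[0,0,109,0,75],[0,0,109,0,75],[0,0,109,0,75],[0,0,109,0,40],[0,0,109,0,40],[0,0,109,0,40],[0,0,109,0,40]]'; python3 -m crank '[[0,0,0,0,40],[0,0,0,0,40],[0,0,0,0,40],[0,0,0,0,40]]'
```

```text
t: 13.12
eef_pos: [535.3, 91.9, 38.6]
tcp_rot: [3.141, -0.002, 0.379]
ft_force: [0.2, -0.4, 0.4]
opening: 0.563
grip_force: 0.0
t: 13.45
eef_pos: [535.4, 91.8, 38.4]
tcp_rot: [3.141, -0.001, 0.379]
ft_force: [-0.6, -2.6, 6.9]
opening: 0.526
grip_force: 30.0
```

```bash
python3 -m crank '[[0,0,-15,0,40],[0,0,-45,0,40],[0,0,-80,0,40],[0,0,-95,0,40],[0,0,-95,0,40]]'; python3 - <<'E'
from fit import *
F=(582.4,329.5,.24)
print(mv(*W(F,-122,52),133,.24))
E
```

```text
t: 13.87
eef_pos: [535.9, 92.1, 135.5]
tcp_rot: [3.14, -0.005, 0.379]
ft_force: [0.3, 0.0, -7.1]
opening: 0.523
grip_force: 30.0
[  17.4 -271.7    2.5    8. ]
```

```bash
python3 -m crank '[[2,-25,0,1,40],[4,-60,0,2,40],[6,-95,0,4,40],[9,-135,0,5,40],[11,-175,0,6,40],[13,-210,0,8,40],[15,-240,0,8,40],[17,-262,0,8,40],[17,-272,0,8,40],[17,-272,0,8,40]]'; python3 -m crank '[[0,0,0,0,40],[0,0,0,0,40]]'; python3 - <<'E'
from fit import *
F=(582.4,329.5,.24)
print(mv(*W(F,-122,52),53,.24))
snap('scene','scene8.png')
s=cv2.imread('pics/scene8.png')[150:290,170:300]
cv2.imwrite('pics/c8.png',cv2.resize(s,(520,560),interpolation=2))
E
```

```text
t: 14.7
eef_pos: [448.5, 352.2, 130.9]
tcp_rot: [3.141, 0.003, 0.242]
ft_force: [-0.4, -0.1, -6.5]
opening: 0.524
grip_force: 30.0
t: 14.87
eef_pos: [450.1, 349.9, 131.8]
tcp_rot: [3.141, 0.001, 0.239]
ft_force: [-0.5, 0.2, -6.9]
opening: 0.523
grip_force: 30.0
[ 1.7 -0.8 78.8 -0.1]
```

View pics/c8.png

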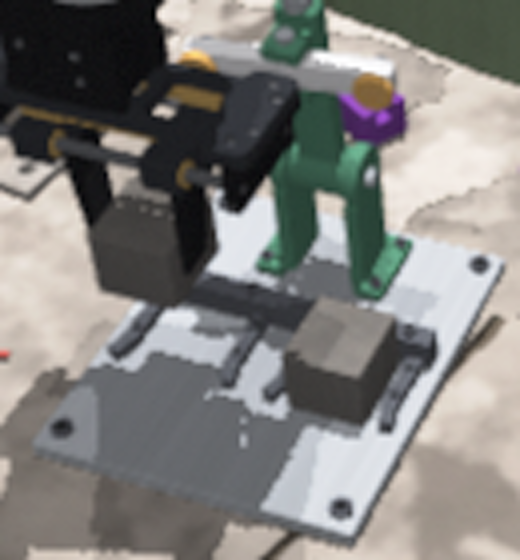

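```bash
python3 -m crank '[[-18,0,10,0,40],[-35,-1,30,0,40],[-35,-1,55,0,40],[-35,-1,70,0,40],[-35,-1,76,0,40],[-35,-1,78,0,40],[-35,-1,78,0,40],[-35,-1,78,0,40]]'
```

```text
t: 15.58
eef_pos: [416.6, 343.6, 55.4]
tcp_rot: [-3.141, -0.001, 0.239]
ft_force: [-0.8, -0.3, -6.5]
opening: 0.524
grip_force: 30.0
```

```bash
python3 -m crank '[[0,0,2,0,40],[0,0,4,0,40],[0,0,5,0,40],[0,0,5,0,40]]'; python3 - <<'E'
from fit import *
F=(582.4,329.5,.24)
print(mv(*W(F,-98,52),50,.24),mv(*W(F,-158,52),50,.24))
E
```

```text
t: 15.92
eef_pos: [416.1, 343.7, 50.4]
tcp_rot: [-3.141, -0.001, 0.239]
ft_force: [-0.8, -2.4, 2.7]
opening: 0.527
grip_force: 30.0
[60.1  1.3  0.4 -0. ] [ 0.1  1.3  0.4 -0. ]
```

```bash
python3 -m crank '[[4,1,-0.5,0,40],[12,1,-0.5,0,40],[20,1,-0.5,0,40],[28,1,-0.5,0,40],[36,1,-0.5,0,40],[44,1,-0.5,0,40],[50,1,-0.5,0,40],[50,1,-0.5,0,40]]'
```

```text
t: 16.58
eef_pos: [466.4, 354.9, 50.5]
tcp_rot: [-3.141, -0.002, 0.239]
ft_force: [3.1, -0.2, 0.3]
opening: 0.523
grip_force: 30.0
```

```bash
python3 -m crank '[[2,0,0,0,40],[4,0,0,0,40],[6,0,0,0,40],[8,0,0,0,40],[8,0,0,0,40]]'
```

```text
t: 17.0
eef_pos: [471.8, 356.2, 50.5]
tcp_rot: [3.141, 0.002, 0.239]
ft_force: [-6.3, -1.8, 6.1]
opening: 0.525
grip_force: 30.0
```

```bash
python3 -m crank '[[1.5,0,0,0,40],[3,0,0,0,40],[4,0,0,0,40],[4,0,0,0,40]]'
```

```text
t: 17.33
eef_pos: [472.3, 356.4, 50.6]
tcp_rot: [3.14, 0.009, 0.239]
ft_force: [-23.4, -4.0, 19.5]
opening: 0.521
grip_force: 30.0
```

```bash
python3 -m crank '[[-3,0,-1,0,40],[-3,0,-1,0,66],[-3,0,-1,0,66],[-3,0,-1,0,66],[-3,0,-1,0,66],[-3,0,-15,0,66],[-3,0,-45,0,66],[-3,0,-80,0,66],[-3,0,-115,0,66],[-20,0,-150,0,66]]'; python3 - <<'E'
from fit import *
snap('scene','scene9.png')
s=cv2.imread('pics/scene9.png')[140:290,170:300]
cv2.imwrite('pics/c9.png',cv2.resize(s,(520,600),interpolation=2))
F=(582.4,329.5,.24)
print(mv(*W(F,-100,-36),330,.247+np.pi/2),mv(*W(F,-14.5,-36),330,.247+np.pi/2))
E
```

```text
t: 18.17
eef_pos: [458.8, 352.8, 201.7]
tcp_rot: [-3.141, -0.002, 0.238]
ft_force: [0.1, 0.3, 0.1]
opening: 0.693
grip_force: 0.0
[  16.5   88.8 -121.8  -90.4] [ 102.    88.7 -121.8  -90.4]
```

View pics/c9.png

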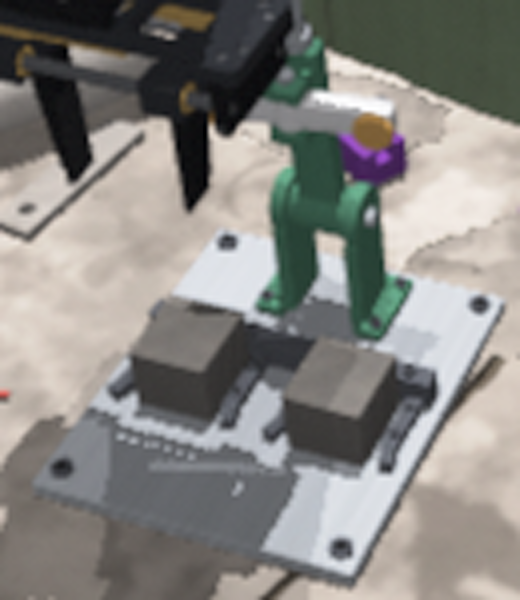

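```bash
python3 -m crank '[[0,5,-35,0,50],[0,20,-75,-2,50],[0,35,-110,-9,50],[0,55,-125,-16,50],[0,75,-128,-23,50],[0,89,-128,-30,50],[0,89,-128,-37,50],[0,89,-128,-44,50],[0,89,-128,-51,50],[0,89,-128,-58,50]]'; python3 -m crank '[[0,0,0,-7,50],[0,0,0,-14,50],[0,0,0,-21,50],[0,0,0,-28,50],[0,0,0,-32.5,50],[0,0,0,-32.5,50],[0,0,0,-32.5,50]]'; python3 -c "
from fit import *
print(mv(576.5,292.5,281,1.818))"
```

```text
t: 19.05
eef_pos: [478.3, 265.9, 328.1]
tcp_rot: [3.141, -0.0, 1.257]
ft_force: [0.1, -0.0, 0.8]
opening: 0.526
grip_force: 0.0
t: 19.63
eef_pos: [478.1, 266.1, 328.0]
tcp_rot: [3.141, -0.0, 1.816]
ft_force: [-0.1, 0.1, 0.3]
opening: 0.529
grip_force: 0.0
[ 1.800e+00  1.018e+02  4.700e+01 -1.000e-01]
```

```bash
python3 -m crank '[[0,35,0,0,50],[1,70,0,0,50],[2,95,0,0,50],[2,102,0,0,50],[2,102,0,0,50],[2,102,20,0,50],[2,102,40,0,50],[2,102,46,0,50],[2,102,46,0,50],[2,102,46,0,5]]'; python3 -m crank '[[0,0,0,0,5],[0,0,0,0,5],[0,0,0,0,5],[0,0,0,0,5],[0,0,0,0,5],[0,0,0,0,5],[0,0,0,0,5],[0,0,0,0,5],[0,0,0,0,5]]'
```

```text
t: 20.47
eef_pos: [576.1, 293.1, 283.1]
tcp_rot: [3.141, -0.0, 1.818]
ft_force: [-0.2, -0.6, -0.3]
opening: 0.496
grip_force: 0.0
t: 21.22
eef_pos: [576.3, 293.1, 282.5]
tcp_rot: [3.141, -0.0, 1.819]
ft_force: [-2.4, -1.4, 4.0]
opening: 0.151
grip_force: 30.0
```

```bash
python3 -m crank '[[0,-18,3,0,5],[0,-37,7,0,5],[0,-55,13,0,5],[0,-73,21,0,5],[0,-89,31,0,5],[0,-104,42,0,5],[0,-118,54,0,5],[0,-131,68,0,5]]'
```

```text
t: 21.88
eef_pos: [449.0, 261.8, 214.2]
tcp_rot: [3.139, -0.002, 1.818]
ft_force: [2.2, 10.2, -4.6]
opening: 0.151
grip_force: 30.0
```

```bash
python3 -m crank '[[0,-11,15,0,5],[0,-21,31,0,5],[0,-29,48,0,5],[0,-35,66,0,5],[0,-40,84,0,5],[0,-42,99,0,5],[0,-43,108,0,5],[0,-43,110,0,5],[0,-43,110,0,5]]'
```

```text
t: 22.63
eef_pos: [407.2, 250.9, 103.0]
tcp_rot: [-3.14, -0.001, 1.818]
ft_force: [-3.7, 6.8, -3.7]
opening: 0.15
grip_force: 30.0
```

```bash
python3 -m crank '[[0,0,3,0,5],[0,0,6,0,5],[0,0,9,0,5],[0,0,11,0,5],[0,0,11,0,5]]'
```

```text
t: 23.05
eef_pos: [407.1, 250.6, 94.1]
tcp_rot: [-3.141, -0.0, 1.819]
ft_force: [-8.8, 0.7, 20.4]
opening: 0.15
grip_force: 30.0
```

```bash
python3 -m crank '[[0,0,0,0,50],[0,0,0,0,50],[0,0,0,0,50],[0,0,0,0,50],[0,0,0,0,50],[0,0,-15,0,50],[0,0,-45,0,50],[0,0,-85,0,50],[0,0,-125,0,50],[0,0,-165,0,50]]'; python3 -m crank '[[40,0,-30,0,50],[80,0,-60,0,50],[120,0,-60,0,50],[160,0,-60,0,50],[200,0,-60,0,50],[240,0,-60,0,50],[240,0,-60,0,50],[240,0,-60,0,50]]'; python3 - <<'E'
from fit import *
snap('scene','scene10.png');snap('top','top10.png')
t=cv2.imread('pics/top10.png');s=cv2.imread('pics/scene10.png')
a=np.hstack([cv2.resize(t[190:310,210:320],(400,400),interpolation=2),cv2.resize(s[160:290,170:300],(400,400),interpolation=2)])
b=np.hstack([cv2.resize(t[140:240,400:600],(400,200),interpolation=2),cv2.resize(s[250:330,420:580],(400,200),interpolation=2)])
cv2.imwrite('pics/c10.png',np.vstack([a,b]))
print(env.state()['eef_pos'])
E
```

```text
t: 23.88
eef_pos: [407.3, 250.1, 259.9]
tcp_rot: [-3.141, 0.0, 1.819]
ft_force: [0.5, 0.9, -0.7]
opening: 0.525
grip_force: 0.0
t: 24.55
eef_pos: [347.8, 484.9, 317.1]
tcp_rot: [-3.141, 0.0, 1.822]
ft_force: [0.3, 0.1, 0.0]
opening: 0.527
grip_force: 0.0
[348.81589703 482.39803374 317.65150946]
```

View pics/c10.png

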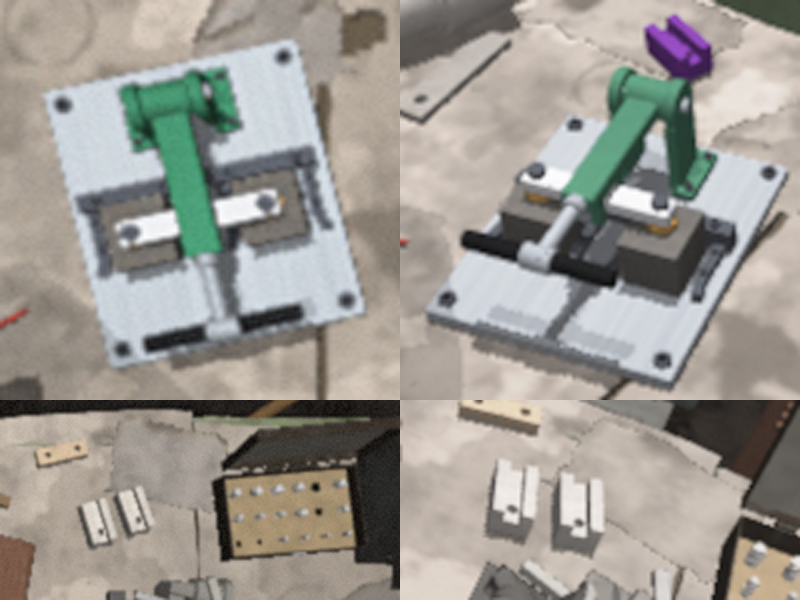

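```bash
python3 -c "
from cell import env
print(env.job_done())"
```

```text
the job is handed in; nothing more can be done
None
```

I handed the job in at about 25 s. The slotted block stands flat beside its twin with a gap of roughly 20 mm. The second plain block is home against the back stop of the left bay, and in the last pictures the bar rests level on the matched pair.

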